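# Shut the printing-block case: fold the keeper leaf down, then close the lid

## Task

Pack up the open case of printing blocks: push its upright inner leaf over and down until it lies flat above the blocks, then push the lid over and fully shut on top of it. Only push with the fingers against their outer faces, never pinching the boards or pressing on their felt-lined inner sides; do not let the lid slam, and leave the blocks and the dye jar where they are. Back the hand away when the case is closed.

Things in the scene. Friction and masses are not known exactly. Their poses are not given: they have to be found in the camera images.
- case: The open wooden block case, 270 (x) by 220 (y) by 80 mm (z), fixed to the table; walls 10 mm, inner floor 8 mm up, divider across the middle 64 mm high, a block in each of its two compartments. Origin: centre of its underside; x along its length, z up. The lid is hinged on its +y long side, the leaf inside its -y long side.
- lid (a joint): Lid angle: 0 shut, pi/2 upright; starts at 1.60 to 1.88, leaning out over the case's +y side (stop 1.92). Wooden panel 270 by 220 mm, 15 mm thick, 0.2 to 0.4 kg. Stiff friction hinge (0.45 N m): stays where it is left, so push it the whole way. Shut, its top is 95 mm above the table.
- lid_hinge (a point): Middle of the lid's hinge axis, in the lid's inner (lower) face: at y = +110, z = 80 mm in the case's frame. Its axes are the lid's: x along the hinge, -y along the panel to the free edge 220 mm away, z out of the outer face, which lies 15 mm out. The whole inner face is lined with felt 2 mm thick, not to be pressed on.
- lid_edge (a point): Middle of the lid's free edge, on the outer face: 220 mm from the hinge axis along the lid and 15 mm out.
- leaf (a joint): Angle of the inner keeper leaf: 0 flat over the blocks, pi/2 upright; starts at 1.45 to 1.72 (stop 1.80). Plywood 246 mm (along case x) by 194 mm, 6 mm thick plus 2 mm felt underneath, 0.07 to 0.14 kg. Its free edge folds over towards +y. Stiff friction hinge (0.15 N m): stays where it is left, so push it the whole way. Flat, its top is 74 mm above the table, 6 mm below the rim.
- leaf_hinge (a point): Middle of the leaf's hinge axis, in its top face (which looks outward, to the case's -y, while it stands): at y = -97, z = 74 mm in the case's frame. Its axes are the leaf's: x along the hinge, y along the leaf to the free edge, z out of the top face. The whole other face, towards the lid, is lined with felt, not to be pressed on.
- leaf_edge (a point): Middle of the leaf's free edge, in the top face, 194 mm from the hinge axis.
- square_block: Rectangular carved teak printing block, 86 by 126 mm, 26 mm thick, with a turned grip (32 mm wide) to 55 mm; lies loose in the case's -x compartment. Origin: centre of its underside. Leave it.
- round_block: Round carved teak printing block, 96 mm across, 26 mm thick, with the same grip to 55 mm; lies loose in the case's +x compartment. Origin: centre of its underside. Leave it.
- table_block: Small teak printing block, 66 by 56 mm, 28 mm thick, with a grip to 57 mm, standing loose on the table beside the case. Origin: centre of its underside. Leave it.
- jar: Closed jar of dye, 62 mm across and 85 mm tall, standing loose on the table on the other side of the case. Origin: centre of its underside. Leave it.
Mind the look-alikes: they are no part of the job. What is shaped like the round_block but pink or purple is not meant.

How it is judged (in metres and radians):
On the way, in this order (a step that is already met when the one before it is completed fails the run):
1. the leaf is folded down flat while the lid still stands open (value of joint leaf below 0.05 rad and value of joint lid above 1.2 rad), for 0.2 s.
2. the lid is shut over the leaf (value of joint each of lid, leaf below 0.05 rad), for 0.2 s.
At the end, for the whole second after the job is handed in: The leaf lies flat (within 0.05 rad, 10 mm at its free edge), the lid is shut over it (within 0.05 rad, 11 mm at its free edge) and at rest, and the four loose things are within 25 mm of where they stood (all of step 2 and not (velocity of joint lid above 0.05 rad/s) and not (velocity of joint lid below -0.05 rad/s) and distance of each of square_block, round_block, table_block, jar from where it was at the start of the episode below 0.025 m and linear speed of each of square_block, round_block, table_block, jar below 0.02 m/s); the robot touches nothing.
It fails at once if a block in the case is lifted, shoved or tipped (moved more than 25 mm or tilted more than 0.3 rad) (distance of any of square_block, round_block from where it was at the start of the episode above 0.025 m or angle between any of square_block, round_block's own z axis and vertical above 0.3 rad).
It fails at once if the small block or the jar on the table is lifted, shoved or tipped (moved more than 25 mm or tilted more than 0.3 rad) (distance of any of table_block, jar from where it was at the start of the episode above 0.025 m or angle between any of table_block, jar's own z axis and vertical above 0.3 rad).
It fails at once if the lid is slammed or flung (turns shut faster than 2.5 rad/s) (velocity of joint lid below -2.5 rad/s).
It fails at once if the leaf or the lid is pinched (the fingers bear on the felt-lined inner face of either with more than 3 N) (contact force between the fingers and leaf_c1 above 3 N or contact force between the fingers and lid_c5 above 3 N).
It also fails if it takes over 51 s, if anything falls off the work surface, if the arm or the gripper's body presses on something with over 40 N, if the wrist force passes 120 N, or if a joint passes its speed limit or range.

## Robot

A 6-joint arm with a two-finger parallel gripper is mounted at the origin on the work surface. World frame = base frame: x ahead of the robot, y to its left, z up, the work surface at z = 0. Lengths are in mm, angles in rad, forces in N, time in s.
With the tool pointing down it reaches from about 350 to 975 mm from the base axis. Payload 17.4 kg.
Tool frame: the origin (TCP) lies between the finger pads; the fingertips stand bot.tip_reach ahead of it and the grasp point (between the pads) lies 2 mm behind it (bot.tip_reach is the distance from the TCP to the fingertips, in mm); z points along the fingers, y is the line along which they close (so a half turn about z gives the same grasp; the last joint's range is limited). The gripper opens to 85 mm and grips with 20 to 120 N. Pads are 22 mm wide; open, the fingers measure 114 mm over their backs; the gripper's body (76 mm by 85 mm) begins 54 mm behind the grasp point. The pads swing forward as they close: fully open they stand 13 mm farther back than shut.
Start: joints at [1.277, 0.116, 1.442, -0, 1.584, -0.038], TCP at [170.796, 653.04, 248.303] pointing down, gripper open.
Joint ranges: [-2.83, 2.83], [-0.83, 2.19], [0.07, 2.5], [-1.14, 4.28], [0.01, 3], [-2.97, 2.97]. Speed limits (rad/s): [1.89, 1.89, 2.22, 3.14, 3.14, 3.14].

## Interface

Orientations are given as a 3x3 rotation matrix whose columns are the frame's x, y, z axes.
In Python, from plant import bot gives the robot as it stands.
- The arm moves only by the tool arm_command, never from a script. Its argument "steps" is one flat list of numbers, 4 for each row, row after row: the shift along the tool's x, y, z in units of 40 mm (1.0 is 40 mm), then the turn about the tool's z in degrees. In form: [dx, dy, dz, twist, dx, dy, dz, twist, ...]. A call has 1 to 20 rows; each row shifts and turns the commanded pose from where the row before left it, along the tool's axes as they then stand; what a row does not reach is not made up. A row lasts 1/10 s, in which the tool goes at most 50 mm and 8.59 degrees, less where a joint would pass 70% of its speed; a pose out of reach is approached as far as the arm can. A call is refused whole if a number of a shift passes 1 or a number of a turn 8.59, either way. A call with a gripper value outside its range is refused whole. "hand" is the finger opening in mm, from 0 to 85.4, set as the call begins (left out, the last holds). The fingers move at their own pace and stop on an object; "force" is the grip in N (left out, the last holds). Time passes only in rows, so rows that do not move let the fingers close. It gives the time, the measured TCP pose, the force, the opening and the grip force at its end, in the units of the state.
- bot.read_state(): the state, without advancing time (a new reading comes with each control period).
- bot.camera(name): name is "scene" or "top"; returns a dict with "color" (400x640x3 uint8, red, green, blue), "mtx" (3x3 intrinsics, pixels), "camera_from_world" (4x4, takes a point from world to camera coordinates). Camera axes: x right, y up, looking along -z (the intrinsics and any distortion apply to the point x, -y, -z); pixel columns grow to the right and rows downward; lengths in mm; the calibration is good to about 2 mm. A picture is of the moment at which its call begins. There is no depth.
- bot.sign_off(): hands the job in; it is judged then, once.
Trained networks look in the newest picture that a camera, given by its name, has taken for a name from the list of things; names that differ only in an ending like _2 or _b are one class to them, and where a whole thing is asked for, a point or a joint stands for the part that bears it (a point fixed in the world has none). Each returns a list of dicts, best first, with "confidence" (0 to 1); they miss things now and then, are a little off and sometimes report something else, mostly with a low value. They report only what shows in the picture. A call takes as long as a camera call. They do not tell look-alikes from the thing itself.
- bot.spot_in(query, camera): "position" ([column, row] in pixels, amid what is visible of it).
- bot.cut_out(query, camera): "region" (400x640 bool, what is visible of it) and "position" ([column, row] in pixels, amid what is visible of it).
The state is a dict: "t": time; "qpos": joint angles; "dq": joint speeds; "tau": joint torques, N m; "position": TCP position; "eef_rot": TCP orientation; "contact_force": force on the tool from outside, world axes, zero at the start; "wrist_torque": the same for the moment, N m; "opening": finger opening in mm; "finger_force": force on a finger pad.
Only numpy, scipy, OpenCV 4.12 (cv2) and the standard library are available. Lean on these libraries where they do the work, as an engineer would, in place of code of your own. Each camera call takes 0.05 s, during which the arm holds its last target. There are 200 camera calls.

## Working session

There is one attempt and no reset: what is moved stays moved. The work goes in short steps, Python scripts to look and compute and a tool call to move; the robot and the scene stay as the last step left them, time stands still between calls to the robot, and variables do not carry over. Pictures are saved under pics/ and viewed, at most 10 in all, crops included, and the job is handed in when it is done.

Besides the shell and the picture viewer there is one more tool, called in YAML: its name, and indented under it one key for each argument. arm_command: Moves the arm, as the interface text tells. Its arguments: {"type":"object","properties":{"steps":{"type":"array","items":{"type":"number"}},"hand":{"type":"number"},"force":{"type":"number"}},"required":["steps"]}

```bash
mkdir -p pics; ls; python3 - <<'E'
from plant import bot
import cv2,numpy as np
s=bot.read_state();print(s['t'],s['position'],np.round(s['eef_rot'],3),bot.tip_reach,s['opening'])
for c in('scene','top'):
    d=bot.camera(c);cv2.imwrite(f'pics/{c}0.png',d['color'][:,:,::-1])
    print(c,d['mtx'].tolist(),np.round(d['camera_from_world'],4).tolist(),[k for k in d])
    for q in('case','lid','leaf','lid_hinge','lid_edge','leaf_hinge','leaf_edge','square_block','round_block','table_block','jar'):
        print(q,[(np.round(r['position']).tolist(),round(r['confidence'],2)) for r in bot.spot_in(q,c)][:3])
E
```

```text
pics
0.0 [170.75678812 652.85383161 247.54218729] [[-0.967  0.253 -0.   ]
 [ 0.253  0.967 -0.001]
 [ 0.    -0.001 -1.   ]] 17.0 85.52267143719824
scene [[453.4674843387825, 0.0, 317.39503626642295], [0.0, 453.4674843387825, 200.78017311269153], [0.0, 0.0, 1.0]] [[0.3625, 0.932, 0.0075, -287.7487], [-0.8056, 0.3092, 0.5054, 478.3789], [0.4687, -0.1893, 0.8628, -1391.9181], [0.0, 0.0, 0.0, 1.0]] ['color', 'mtx', 'camera_from_world']
case [([181.0, 235.0], 0.68)]
lid [([315.0, 125.0], 0.6)]
leaf [([213.0, 186.0], 0.91)]
lid_hinge [([311.0, 122.0], 0.8)]
lid_edge [([315.0, 125.0], 0.89)]
leaf_hinge [([215.0, 190.0], 0.75)]
leaf_edge [([218.0, 187.0], 0.97)]
square_block [([253.0, 176.0], 0.86)]
round_block [([369.0, 266.0], 0.8), ([280.0, 216.0], 0.76), ([298.0, 295.0], 0.56)]
table_block [([186.0, 231.0], 0.75)]
jar [([360.0, 165.0], 0.89)]
top [[407.17107666474436, 0.0, 319.5258564751088], [0.0, 407.17107666474436, 204.8767053753319], [0.0, 0.0, 1.0]] [[-0.0079, -0.9998, -0.0193, 71.9449], [0.9883, -0.0108, 0.1524, -681.2591], [-0.1525, -0.0179, 0.9881, -859.2773], [0.0, 0.0, 0.0, 1.0]] ['color', 'mtx', 'camera_from_world']
case [([357.0, 253.0], 0.62)]
lid [([307.0, 272.0], 0.76)]
leaf [([435.0, 233.0], 0.59)]
lid_hinge [([311.0, 272.0], 0.69)]
lid_edge [([308.0, 271.0], 0.55)]
leaf_hinge [([435.0, 232.0], 0.98)]
leaf_edge [([433.0, 227.0], 0.74)]
square_block [([384.0, 278.0], 0.87)]
round_block [([253.0, 189.0], 0.96), ([372.0, 139.0], 0.81), ([302.0, 146.0], 0.66)]
table_block [([464.0, 236.0], 0.76)]
jar [([264.0, 256.0], 0.82)]
```

View pics/scene0.png

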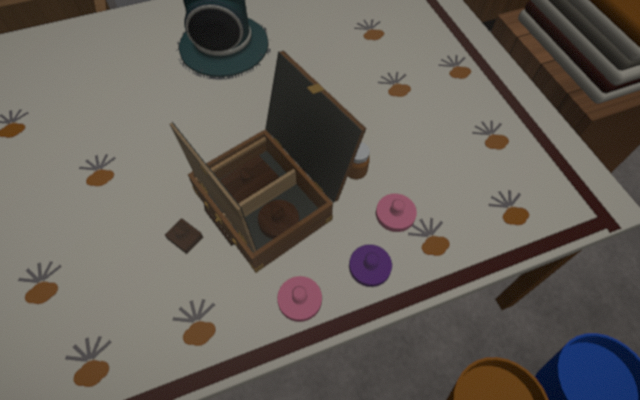

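View pics/top0.png

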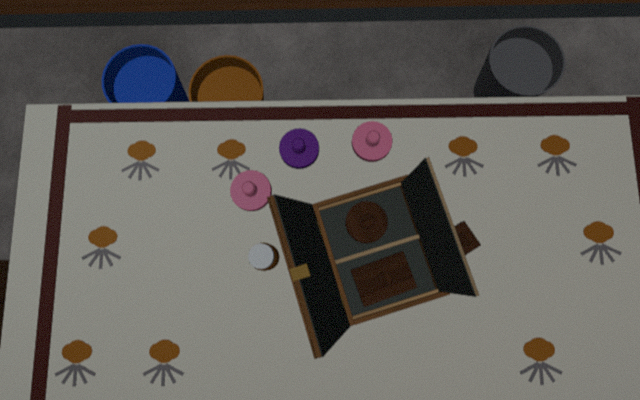

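The case sits at about (370,250) in the top view. The lid is on the left (image left is +y), the leaf on the right, the round block at (367,222) and the square block at (384,278). The jar is at (263,256) and the table block at (465,237). The pink and purple discs are look-alikes lying outside the case. I'll enlarge both views to pick corners.

```bash
python3 - <<'E'
import cv2,numpy as np
for c,(x,y,w,h) in {'top':(240,140,250,225),'scene':(160,40,230,240)}.items():
    im=cv2.imread(f'pics/{c}0.png')[y:y+h,x:x+w]
    k=min(800/w,600/h);k=int(k*10)/10
    im=cv2.resize(im,None,fx=k,fy=k,interpolation=cv2.INTER_CUBIC);im=np.clip((im/255.)**.6*255,0,255).astype('uint8')
    for u in range(x-x%20+20,x+w,20): cv2.putText(im,str(u),(int((u-x)*k)-10,10),0,.35,(0,255,255),1);cv2.line(im,(int((u-x)*k),12),(int((u-x)*k),18),(0,255,255),1)
    for v in range(y-y%20+20,y+h,20): cv2.putText(im,str(v),(0,int((v-y)*k)+4),0,.35,(0,255,255),1);cv2.line(im,(24,int((v-y)*k)),(32,int((v-y)*k)),(0,255,255),1)
    cv2.imwrite(f'pics/{c}0z.png',im);print(c,k,im.shape)
E
```

```text
top 2.6 (585, 650, 3)
scene 2.5 (600, 575, 3)
```

View pics/top0z.png

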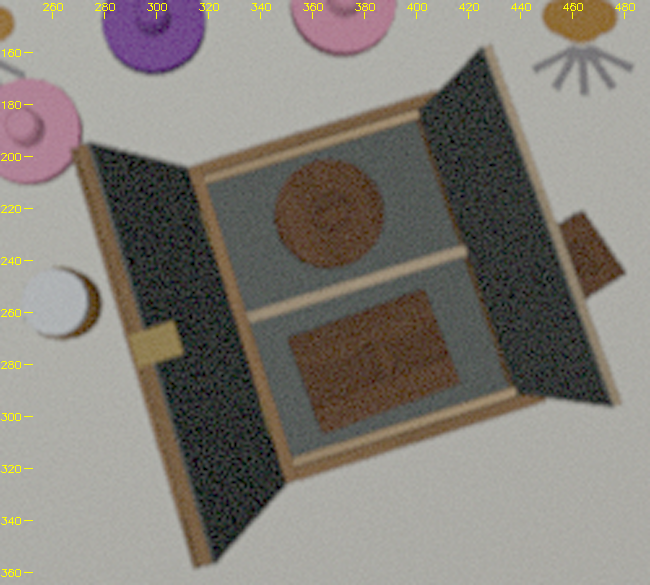

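View pics/scene0z.png

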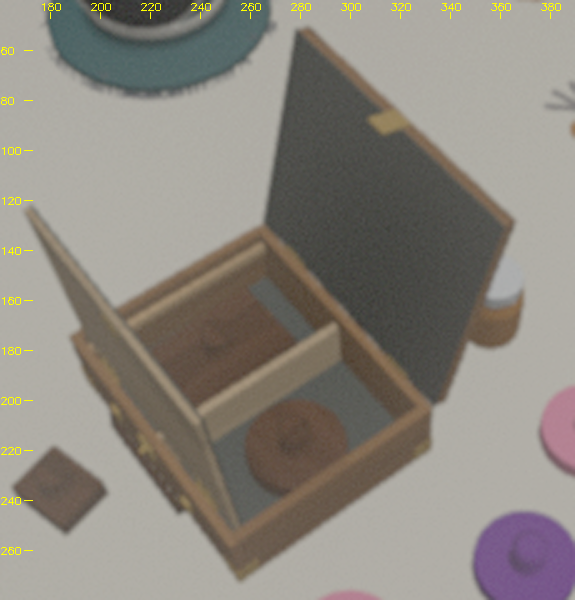

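Both crops show clean corners for the lid, leaf and rim. I'll fit the pose and both angles to them.

```bash
cat > h.py <<'E'
import numpy as np
from scipy.optimize import least_squares
K={};
K['top']=(np.array([[407.171,0,319.526],[0,407.171,204.877],[0,0,1]]),None)
def cams(bot):
    r={}
    for c in('scene','top'):
        d=bot.camera(c);r[c]=(d['mtx'],d['camera_from_world'],d['color'])
    return r
def proj(cam,P):
    p=cam[1]@np.append(P,1);p=np.array([p[0],-p[1],-p[2]]);q=cam[0]@p;return q[:2]/q[2]
def ray(cam,uv,z):
    R=cam[1][:3,:3];t=cam[1][:3,3];d=np.linalg.inv(cam[0])@[uv[0],uv[1],1];d=R.T@[d[0],-d[1],-d[2]];o=-R.T@t
    return o+d*(z-o[2])/d[2]
def case2w(x,y,yaw,P):
    c,s=np.cos(yaw),np.sin(yaw);return np.array([x+c*P[0]-s*P[1],y+s*P[0]+c*P[1],P[2]])
def lidp(a,x,r,o): # r along panel, o outward
    return np.array([x,110-r*np.cos(a)+o*np.sin(a)*1.0,80+r*np.sin(a)+o*np.cos(a)])
def leafp(a,x,r,o): # top face o=0, out of top face +o
    return np.array([x,-97+r*np.cos(a)-o*np.sin(a),74+r*np.sin(a)+o*np.cos(a)])
E
python3 - <<'E'
from plant import bot
from h import *
C=cams(bot)
L=('lid',);obs=[
('top','lid',135,220,0,273.8,195),('top','lid',135,220,15,268.5,197.7),('top','lid',-135,220,0,321.5,356.2),('top','lid',-135,220,15,315,358),
('top','c',135,110,80,313,204.6),('top','c',-135,110,80,350.4,324.6),('top','c',-135,-110,80,450,294.6),
('top','leaf',123,194,-6,426.5,158.5),('top','leaf',-123,194,0,478.5,295.4),('top','leaf',123,194,0,428.8,158),
('scene','lid',-135,220,0,278.8,52.8),('scene','lid',-135,220,15,283.2,51.2),('scene','lid',135,220,15,365.6,128.8),('scene','lid',135,220,0,363.2,130.4),
('scene','c',135,110,80,332,203.2),('scene','c',-135,110,80,265.6,130.8),('scene','c',-135,-110,80,189.2,174.8),('scene','c',135,-110,80,252.8,257.2),('scene','c',135,-110,0,255.2,271.2),
('scene','leaf',-123,194,0,171.2,122),('scene','leaf',123,194,0,241.2,204.8)]
def pt(p,o):
    k=o[1];q=o[2:5]
    return case2w(*p[:3],lidp(p[3],*q) if k=='lid' else leafp(p[4],*q) if k=='leaf' else np.array(q,float))
f=lambda p:np.concatenate([proj(C[o[0]],pt(p,o))-o[5:] for o in obs])
r=least_squares(f,[600,-50,.27,1.7,1.6],x_scale=[10,10,.1,.1,.1],loss='soft_l1')
print(np.round(r.x,3));print(np.round(f(r.x).reshape(-1,2),1).tolist())
for n,uv,z in(('jar',(262,256),85),('table_block',(464,236),28)):
    w=ray(C['top'],uv,z);d=w[:2]-r.x[:2];c,s=np.cos(r.x[2]),np.sin(r.x[2]);print(n,w,'case',d@[c,s],d@[-s,c])
E
```

```text
[ 5.83302e+02 -6.31740e+01  2.89000e-01  1.83400e+00  1.59800e+00]
[[0.7, -1.6], [-2.0, -1.4], [0.9, 0.3], [-1.4, 0.8], [-0.7, -1.3], [-0.4, 1.5], [0.5, -0.1], [-1.9, -0.5], [-0.6, 0.8], [-1.0, -1.0], [-0.9, -1.7], [0.4, -1.6], [0.9, -0.7], [-2.3, 0.1], [1.0, -0.2], [-0.8, -2.4], [-2.4, -1.4], [-1.7, 1.3], [0.2, 1.4], [-1.0, 0.1], [-2.9, 3.7]]
jar [568.35339845 188.09999263  85.        ] case 57.28631102638578 245.1134160588988
table_block [ 611.02681838 -259.98399126   28.        ] case -29.517748025588304 -196.54859579674854
```

Fit: case at (583,−63), yaw 0.289, lid 1.83, leaf 1.60, all within the given ranges. I'll close the fingers, lift, and turn so tool y matches case y.

arm_command:
  steps: [0,0,-0.8,-7.8,0,0,-0.8,-7.8,0,0,-0.8,-7.8,0,0,-0.8,-7.9,0,0,0,0,0,0,0,0]
  hand: 0

```text
t: 1.9
position: [170.8, 653.1, 376.8]
eef_rot: [[-0.958, -0.285, 0.0], [-0.285, 0.958, 0.001], [-0.001, 0.001, -1.0]]
contact_force: [-0.1, 0.2, -0.4]
opening: 0.6
finger_force: 0.0
```

```bash
cat > st.py <<'E'
from plant import bot
from h import *
s=bot.read_state();d=s['position'][:2]-np.array([583.3,-63.2]);c,S=np.cos(.289),np.sin(.289)
R=s['eef_rot'];print('t',round(s['t'],2),'case xyz',np.round([d@[c,S],d@[-S,c],s['position'][2]],1),'y-axis yaw err deg',round(np.degrees(np.arctan2(R[1,1],R[0,1])-.289)-90,2),'tip',bot.tip_reach,'F',np.round(s['contact_force'],1),'op',round(s['opening'],1),'q',np.round(s['qpos'],2))
E
python3 st.py
```

```text
t 1.9 case xyz [-191.2  804.2  376.8] y-axis yaw err deg 0.02 tip 17.0 F [-0.1  0.2 -0.4] op 0.6 q [ 1.28  0.11  1.24  0.    1.79 -0.58]
```

arm_command:
  steps: [-0.15,-1,0,0,-0.15,-1,0,0,-0.15,-1,0,0,-0.15,-1,0,0,-0.15,-1,0,0,-0.15,-1,0,0,-0.15,-1,0,0,-0.15,-1,0,0,-0.15,-1,0,0,-0.15,-1,0,0,-0.15,-1,0,0,-0.15,-1,0,0,-0.15,-1,0,0,-0.15,-1,0,0,-0.15,-1,0,0,-0.15,-1,0,0,-0.15,-1,0,0,-0.15,-1,0,0,-0.15,-1,0,0,-0.15,-1,0,0]

```text
t: 3.9
position: [515.1, -80.8, 374.9]
eef_rot: [[-0.959, -0.285, -0.002], [-0.285, 0.959, 0.0], [0.001, 0.001, -1.0]]
contact_force: [0.2, 1.2, 0.8]
opening: -0.1
finger_force: 0.0
```

arm_command:
  steps: [-0.2,-1,0,0,-0.2,-1,0,0,-0.2,-1,0,0,-0.15,-0.8,0,0,0,0,0,0,0,0,0,0]

```text
t: 4.5
position: [587.1, -216.4, 374.5]
eef_rot: [[-0.959, -0.285, -0.002], [-0.285, 0.959, 0.001], [0.002, 0.002, -1.0]]
contact_force: [0.9, 0.7, -0.1]
opening: 0.2
finger_force: 0.0
```

```bash
python3 st.py
```

```text
t 4.5 case xyz [ -40.  -148.   374.5] y-axis yaw err deg -0.03 tip 17.0 F [ 0.9  0.7 -0.1] op 0.2 q [-0.39  0.01  1.36  0.    1.78 -2.25]
```

arm_command:
  steps: [0,0,0.85,0,0,0,0.85,0,0,0,0.85,0,0,0,0.8,0,0,0.3,0,0,0,0.3,0,0,0,0.3,0,0,0,0.32,0.04,0,0,0.32,0.04,0,0,0.32,0.04,0,0,0.28,0.16,0,0,0.28,0.16,0,0,0.28,0.16,0,0,0,0,0]

```text
t: 5.9
position: [555.6, -111.3, 217.0]
eef_rot: [[-0.958, -0.287, -0.002], [-0.287, 0.958, 0.001], [0.001, 0.001, -1.0]]
contact_force: [-0.3, 0.4, 0.5]
opening: -0.2
finger_force: 0.0
```

```bash
python3 st.py; python3 - <<'E'
from plant import bot
import cv2
a=bot.camera('scene')['color'][20:320,120:440,::-1];b=bot.camera('top')['color'][110:400,220:500,::-1]
a=cv2.resize(a,(400,375));b=cv2.resize(b,(400,414))
import numpy as np
im=np.zeros((414,800,3),'uint8');im[:375,:400]=a;im[:,400:]=b
cv2.imwrite('pics/p1.png',np.clip((im/255.)**.6*255,0,255).astype('uint8'))
E
```

```text
t 5.9 case xyz [-40.3 -38.2 217. ] y-axis yaw err deg 0.14 tip 17.0 F [-0.3  0.4  0.5] op -0.2 q [-0.24 -0.11  1.72  0.    1.53 -2.11]
```

View pics/p1.png

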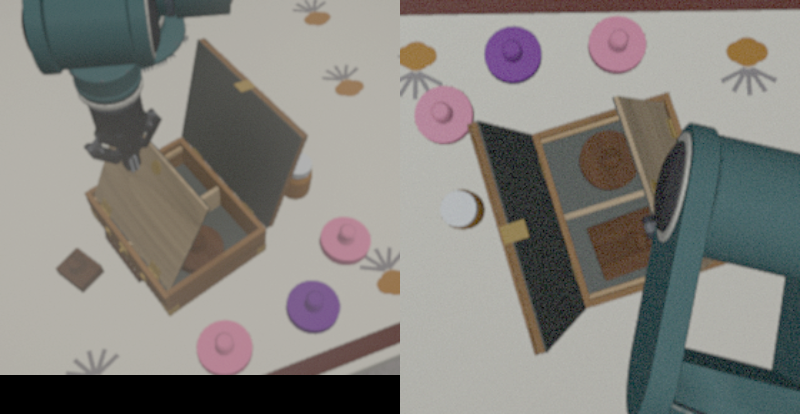

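The leaf is at roughly 55–60° with the closed fingers on its outer face (left half, about (132,162)). The lid is untouched and the arm is clear of it. I'll continue folding.

arm_command:
  steps: [0,0.22,0.22,0,0,0.22,0.22,0,0,0.22,0.22,0,0,0.11,0.28,0,0,0.11,0.28,0,0,0.11,0.28,0,0,0.03,0.28,0,0,0.03,0.28,0,0,0.03,0.28,0,0,-0.04,0.2,0,0,-0.04,0.2,0,0,-0.04,0.2,0,0,-0.04,0.16,0,0,0,0,0,0,0,0,0]

```text
t: 7.5
position: [545.8, -77.5, 94.4]
eef_rot: [[-0.958, -0.286, -0.0], [-0.286, 0.958, -0.0], [0.0, -0.0, -1.0]]
contact_force: [-0.2, 0.6, -0.1]
opening: 0.1
finger_force: 0.0
```

```bash
python3 st.py
```

```text
t 7.5 case xyz [-40.1  -3.   94.4] y-axis yaw err deg 0.08 tip 17.0 F [-0.2  0.6 -0.1] op 0.1 q [-0.19 -0.07  1.88 -0.    1.33 -2.05]
```

arm_command:
  steps: [0,0,0.05,0,0,0,0.05,0,0,0,0,0]

```text
t: 7.8
position: [546.0, -77.4, 91.0]
eef_rot: [[-0.958, -0.287, 0.001], [-0.287, 0.958, -0.0], [-0.001, -0.0, -1.0]]
contact_force: [-0.4, 0.7, 4.7]
opening: 0.0
finger_force: 2.5
```

arm_command:
  steps: [0,0,0.03,0,0,0,0,0]

```text
t: 8.0
position: [546.1, -77.4, 90.8]
eef_rot: [[-0.958, -0.286, 0.001], [-0.286, 0.958, -0.0], [-0.001, -0.001, -1.0]]
contact_force: [-6.7, 0.9, 16.1]
opening: -0.1
finger_force: 8.4
```

arm_command:
  steps: [0,0,0.03,0,0,0,0,0]

```text
t: 8.2
position: [546.2, -77.4, 90.6]
eef_rot: [[-0.958, -0.287, 0.002], [-0.287, 0.958, -0.0], [-0.001, -0.001, -1.0]]
contact_force: [-13.2, 2.2, 29.0]
opening: 0.1
finger_force: 14.2
```

The leaf hit its stop with the tip at 74 mm, so it is flat. I'll lift, cross over the lid, and look again.

arm_command:
  steps: [0,0,-0.5,0,0,0,-0.9,0,0,0,-0.9,0,0,0,-0.9,0,0,0,-0.9,0,0,0,-0.9,0,0,0,-0.9,0,0,0,-0.9,0,0,0.9,0,0,0,0.9,0,0,0,0.9,0,0,0,0.9,0,0,0,0.9,0,0,0,0.9,0,0,0,0,0,0,0,0,0,0]

```text
t: 9.8
position: [483.7, 130.0, 360.0]
eef_rot: [[-0.958, -0.288, 0.0], [-0.288, 0.958, -0.0], [-0.0, -0.0, -1.0]]
contact_force: [0.3, -0.1, -0.9]
opening: 0.1
finger_force: 0.0
```

```bash
python3 st.py; python3 - <<'E'
from plant import bot
import cv2
a=bot.camera('scene')['color'][20:320,120:440,::-1];b=bot.camera('top')['color'][110:400,220:500,::-1]
a=cv2.resize(a,(400,375));b=cv2.resize(b,(400,414))
import numpy as np
im=np.zeros((414,800,3),'uint8');im[:375,:400]=a;im[:,400:]=b
cv2.imwrite('pics/p2.png',np.clip((im/255.)**.6*255,0,255).astype('uint8'))
E
```

```text
t 9.8 case xyz [-40.4 213.6 360. ] y-axis yaw err deg 0.18 tip 17.0 F [ 0.3 -0.1 -0.9] op 0.1 q [ 0.21 -0.27  1.63 -0.    1.78 -1.65]
```

View pics/p2.png

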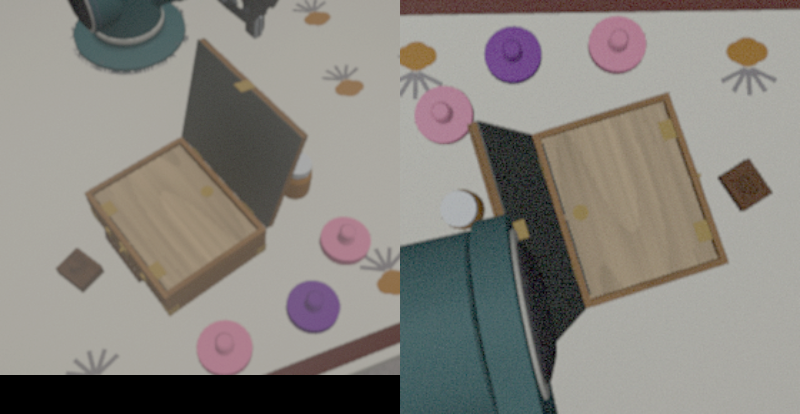

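The leaf lies flat in the case and the lid is still open. The fingers are now outside the lid, so I'll lower them and push slowly.

arm_command:
  steps: [0,0,0.67,0,0,0,0.67,0,0,0,0.67,0,0,-0.18,0,0,0,-0.18,0,0,0,-0.18,0,0,0,-0.18,0,0,0,-0.18,0,0,0,-0.18,0,0,0,-0.18,0,0,0,-0.18,0,0,0,-0.18,0,0,0,-0.18,0,0,0,0,0,0]

```text
t: 11.3
position: [504.7, 59.7, 279.3]
eef_rot: [[-0.958, -0.286, -0.0], [-0.286, 0.958, -0.0], [0.0, -0.0, -1.0]]
contact_force: [-0.1, 0.6, -0.4]
opening: 0.1
finger_force: 0.0
```

```bash
python3 st.py
```

```text
t 11.3 case xyz [-40.4 140.2 279.3] y-axis yaw err deg 0.04 tip 17.0 F [-0.1  0.6 -0.4] op 0.1 q [ 0.07 -0.26  1.75 -0.    1.65 -1.79]
```

arm_command:
  steps: [0,-0.2,0.01,0,0,-0.2,0.01,0,0,-0.2,0.01,0,0,-0.2,0.01,0,0,-0.2,0.01,0,0,-0.2,0.01,0,0,-0.18,0.07,0,0,-0.18,0.07,0,0,-0.18,0.07,0,0,-0.18,0.08,0,0,-0.18,0.08,0,0,-0.18,0.08,0]

```text
t: 12.5
position: [530.7, -27.4, 258.7]
eef_rot: [[-0.958, -0.286, -0.0], [-0.286, 0.958, -0.0], [0.0, 0.0, -1.0]]
contact_force: [-0.5, 1.6, 0.3]
opening: 0.2
finger_force: 0.7
```

```bash
python3 st.py; python3 - <<'E'
from plant import bot
import cv2
a=bot.camera('scene')['color'][20:320,120:440,::-1];b=bot.camera('top')['color'][110:400,220:500,::-1]
a=cv2.resize(a,(400,375));b=cv2.resize(b,(400,414))
import numpy as np
im=np.zeros((414,800,3),'uint8');im[:375,:400]=a;im[:,400:]=b
cv2.imwrite('pics/p3.png',np.clip((im/255.)**.6*255,0,255).astype('uint8'))
E
```

```text
t 12.5 case xyz [-40.2  49.3 258.7] y-axis yaw err deg 0.09 tip 17.0 F [-0.5  1.6  0.3] op 0.2 q [-0.1  -0.2   1.73 -0.    1.61 -1.96]
```

View pics/p3.png

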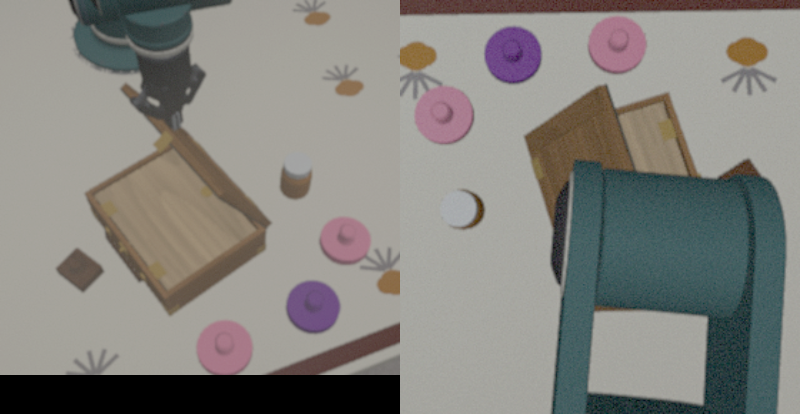

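The lid is following and is at about 60° (right half, free edge at (605,88)). Jar, blocks and leaf are undisturbed.

arm_command:
  steps: [0,-0.21,0.12,0,0,-0.21,0.12,0,0,-0.21,0.12,0,0,-0.21,0.12,0,0,-0.21,0.12,0,0,-0.14,0.19,0,0,-0.14,0.19,0,0,-0.14,0.19,0,0,-0.14,0.19,0,0,-0.14,0.19,0,0,-0.08,0.21,0,0,-0.08,0.21,0,0,-0.08,0.21,0,0,-0.08,0.21,0,0,-0.08,0.21,0,0,-0.02,0.19,0,0,-0.02,0.19,0,0,-0.02,0.19,0,0,-0.02,0.19,0,0,-0.02,0.19,0]

```text
t: 14.6
position: [556.4, -113.0, 116.5]
eef_rot: [[-0.958, -0.286, 0.0], [-0.286, 0.958, -0.0], [-0.0, -0.0, -1.0]]
contact_force: [-0.7, -0.1, 1.3]
opening: -0.1
finger_force: 0.5
```

arm_command:
  steps: [0,0,0.05,0,0,0,0.05,0,0,0,0,0]

```text
t: 14.9
position: [556.3, -113.0, 113.0]
eef_rot: [[-0.958, -0.286, -0.0], [-0.286, 0.958, 0.0], [0.0, 0.0, -1.0]]
contact_force: [0.6, 0.0, -0.6]
opening: 0.2
finger_force: 0.0
```

```bash
python3 st.py
```

```text
t 14.9 case xyz [-40. -40. 113.] y-axis yaw err deg 0.09 tip 17.0 F [ 0.6  0.  -0.6] op 0.2 q [-0.25 -0.05  1.83  0.    1.36 -2.11]
```

arm_command:
  steps: [0,0,0.03,0,0,0,0.03,0,0,0,0,0]

```text
t: 15.2
position: [556.4, -113.0, 110.7]
eef_rot: [[-0.958, -0.286, 0.0], [-0.286, 0.958, -0.0], [-0.0, -0.0, -1.0]]
contact_force: [-0.3, -0.1, 0.9]
opening: 0.1
finger_force: 0.0
```

arm_command:
  steps: [0,0,0.03,0,0,0,0,0]

```text
t: 15.4
position: [556.4, -113.0, 109.4]
eef_rot: [[-0.958, -0.286, 0.0], [-0.286, 0.958, 0.0], [-0.0, -0.0, -1.0]]
contact_force: [-0.4, 0.7, 0.9]
opening: -0.4
finger_force: 0.0
```

No hard stop where the lid top (95 mm) should be, so I'll look.

```bash
python3 st.py; python3 - <<'E'
from plant import bot
import cv2
a=bot.camera('scene')['color'][20:320,120:440,::-1];b=bot.camera('top')['color'][110:400,220:500,::-1]
a=cv2.resize(a,(400,375));b=cv2.resize(b,(400,414))
import numpy as np
im=np.zeros((414,800,3),'uint8');im[:375,:400]=a;im[:,400:]=b
cv2.imwrite('pics/p4.png',np.clip((im/255.)**.6*255,0,255).astype('uint8'))
E
```

```text
t 15.4 case xyz [-40.  -40.1 109.4] y-axis yaw err deg 0.09 tip 17.0 F [-0.4  0.7  0.9] op -0.4 q [-0.25 -0.04  1.84  0.    1.35 -2.11]
```

View pics/p4.png

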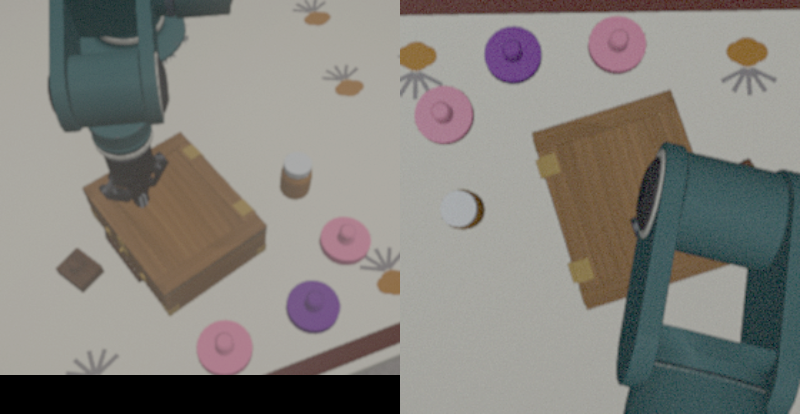

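The lid is down and looks nearly shut, and everything else is in place. I'll press on gently until it stops.

arm_command:
  steps: [0,0,0.03,0,0,0,0,0]

```text
t: 15.7
position: [556.3, -113.0, 108.2]
eef_rot: [[-0.958, -0.286, -0.0], [-0.286, 0.958, -0.0], [0.0, 0.0, -1.0]]
contact_force: [-0.6, 0.6, -0.2]
opening: 0.1
finger_force: 0.0
```

arm_command:
  steps: [0,0,0.03,0,0,0,0,0]

```text
t: 15.9
position: [556.4, -113.0, 107.9]
eef_rot: [[-0.958, -0.286, 0.0], [-0.286, 0.958, -0.0], [-0.0, -0.0, -1.0]]
contact_force: [-5.0, 1.4, 10.0]
opening: 0.2
finger_force: 4.6
```

arm_command:
  steps: [0,0,0.03,0,0,0,0,0,0,0,0,0,0,0,0,0]

```text
t: 16.3
position: [556.5, -113.1, 107.7]
eef_rot: [[-0.958, -0.286, 0.001], [-0.286, 0.958, -0.0], [-0.001, -0.0, -1.0]]
contact_force: [-10.6, 1.8, 20.0]
opening: 0.0
finger_force: 9.9
```

arm_command:
  steps: [0,0,-0.2,0,0,0,-0.6,0,0,0,-0.9,0,0,0,-0.9,0,0,0,-0.9,0,0.2,0.9,-0.3,0,0.2,0.9,0,0,0.2,0.9,0,0,0.2,0.9,0,0,0.2,0.9,0,0,0.2,0.9,0,0,0.2,0.9,0,0,0.2,0.9,0,0,0.2,0.9,0,0,0.2,0.9,0,0,0,0,0,0,0,0,0,0]

```text
t: 18.0
position: [376.3, 209.4, 258.0]
eef_rot: [[-0.958, -0.288, 0.0], [-0.288, 0.958, -0.0], [-0.0, -0.0, -1.0]]
contact_force: [0.1, -0.0, 0.3]
opening: -0.4
finger_force: 0.0
```

```bash
python3 st.py; python3 - <<'E'
from plant import bot
from h import *
import cv2
C=cams(bot);ims=[]
for c,(x,y,w,h) in {'scene':(170,105,180,180),'top':(290,150,180,180)}.items():
    im=C[c][2][y:y+h,x:x+w,::-1];im=cv2.resize(im,(400,400),interpolation=cv2.INTER_CUBIC);im=np.clip((im/255.)**.6*255,0,255).astype('uint8')
    for a,col in((0,(0,255,0)),(.05,(0,0,255))):
        q=np.array([(proj(C[c],case2w(583.3,-63.2,.289,lidp(a,X,r,15)))-[x,y])*400/180 for X,r in((-135,0),(-135,220),(135,220),(135,0))])
        cv2.polylines(im,[q.astype(int)],True,col,1)
    ims.append(im)
cv2.imwrite('pics/p5.png',np.hstack(ims))
for q,o in(('jar',(262,256)),('table_block',(464,236))): print(q,[np.round(r['position']).tolist() for r in bot.spot_in(q,'top')][:1])
E
```

```text
t 18.0 case xyz [-120.7  320.3  258. ] y-axis yaw err deg 0.2 tip 17.0 F [ 0.1 -0.   0.3] op -0.4 q [ 0.45 -0.44  1.92 -0.    1.66 -1.41]
jar [[264.0, 256.0]]
table_block [[458.0, 239.0]]
```

View pics/p5.png

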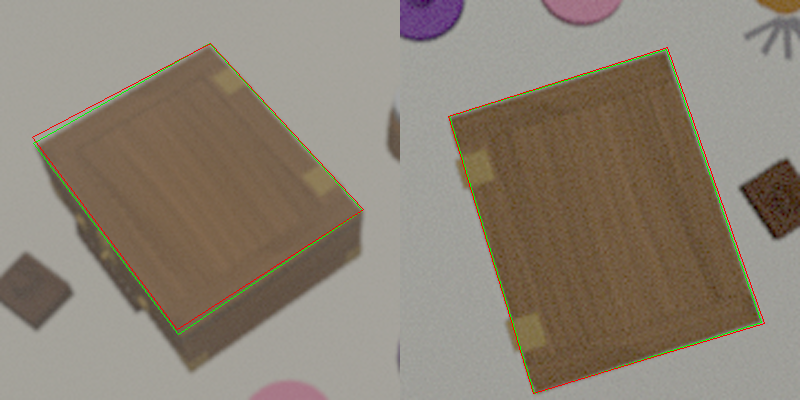

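The lid lies on the 0 rad outline, everything else is in place and the hand is clear. I'm handing in.

```bash
python3 -c "
from plant import bot
print(bot.sign_off())"
```

```text
the job is handed in; nothing more can be done
None
```

The case is packed and handed in at about 18 s: leaf folded flat first, then the lid pushed slowly shut on top. In the last pictures the jar and blocks hadn't moved and the hand was clear; the judge's verdict wasn't shown.

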